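Line up a quarter-turn fastener and hold a service panel shut on its seal

TASK

Close up the bench power supply: swing its hinged service panel down and turn the wing-head quarter-turn fastener until its tongue lines up with the slot in the frame, so that the panel can go right home. Then press the panel down flat on the frame against its springy seal and finish with the robot still holding it pressed there, fastener lined up and not locked, so that I can put in the corner screws; leave the bottle, screwdriver and tin round it where they are.

Things in the scene. Friction and masses are not known exactly. Their poses are not given: they have to be found in the camera images.
- case: Grey metal case of a small power supply, 160 x 132 mm in plan, rim (frame) 66 mm above the bench, fixed. Origin: centre of its underside, on the bench; x from its front (binding posts, knob, rocker; towards the robot) to its hinge side, y to its left, z up. The panel's hinge line is parallel to y at x = +77, z = 68.5 mm.
- slot (a point): Centre of the slot in the steel strap inside the front of the frame, at x = -56.3, y = 0, z = 60.5 mm in the case's frame. The slot is 31 mm long along y (parallel to the front edge of the case) and 9.2 mm wide along x. Axes as those of the case.
- panel (a joint): Angle of the service panel, rad: 0 = flat on the frame, grows as its front edge rises. Its stiff hinge (0.2 N m) lets it stay at any angle; starts at 0.6 to 1.1. Tongue not lined up: it stops on the strap at about 0.07. Lined up: it goes down to about 0.03, where the foam seal holds it until pressed (about 9 N near the front edge); let go, it rises again.
- panel_front (a point): Point on the outer (upper) face of the panel, mid-width, 150 mm from the hinge line, 6 mm from the front edge; panel: plain aluminium plate 150 x 130 x 4 mm, 0.14 kg, its top 70 mm above the bench when shut. Axes: x towards the hinge, y along the hinge, z out of the outer face; as those of the case when shut.
- wing (a joint): Angle of the fastener in the panel, rad, anticlockwise seen from outside the panel. The tongue lines up with the slot at 0 and at 3.14 (wing parallel to the case's front edge); about 0.1 rad of error still passes. Turns from -0.4 to 3.54, starts between 0.6 and 2.54, light friction (0.03 N m).
- wing_top (a point): Middle of the top of the fastener's steel wing, 23.5 mm above the panel's outer face, 133 mm from the hinge line, mid-width. The wing is 30 mm long along this point's y, 9 mm thick along x, 20 mm high over a boss of 12 mm radius, 3.5 mm high; z is the turning axis, out of the panel. The tongue, 25 x 6 mm, parallel to the wing, ends 14.5 mm below the panel's underside.
- ipa_bottle: Standing dosing bottle with blue cap, 46 mm across, 149 mm high, loose; origin at the centre of its underside. Leave alone.
- screwdriver_red: Red screwdriver lying on the bench, 176 mm long along its y, 21 mm high, loose; origin at mid-length, underside. Leave alone.
- flux_tin: Small round tin, 30 mm across, 14 mm high, loose; origin at the centre of its underside. Leave alone.

How it is judged:
On the way:
1. the fastener's tongue is lined up with the slot (angle between the y axis of wing_top and the y axis of slot, either way round below 0.25 rad), for 0.1 s.
At the end, for the whole second after the job is handed in: The panel lies flat on the frame (within 0.012 rad, 2 mm at its front edge) with the fastener lined up with the slot (within 0.25 rad), while the robot presses on the panel or its fastener (over 2 N), all through the last second (value of joint panel below 0.012 rad and angle between the y axis of wing_top and the y axis of slot, either way round below 0.25 rad and contact force between any of the fingers, the arm and panel above 2 N); the arm keeps its last pose, push and grip.
It fails at once if the bottle, screwdriver or tin is disturbed (distance of any of ipa_bottle, screwdriver_red, flux_tin from where it was at the start of the episode above 0.03 m).
It also fails if it takes over 42 s, if anything falls off the work surface, if the arm or the gripper's body presses on something with over 40 N, if the wrist force passes 120 N, or if a joint passes its speed limit or range.

ROBOT

A 6-joint arm with a two-finger parallel gripper is mounted at the origin on a cart in front of the work surface, level with it; the furniture and walls round the work are solid. World frame = base frame: x ahead of the robot, y to its left, z up, the work surface at z = 0. Lengths are in m, angles in rad, forces in N, time in s.
With the tool pointing down it reaches from about 0.35 to 0.975 m from the base axis. Payload 4.9 kg.
Tool frame: the origin (TCP) lies at the very end of the fingers, on their centre line; the grasp point (between the pads) lies 19 mm behind it (ctrl.pinch_z is the distance from the TCP to the grasp point, in m); z points along the fingers, y is the line along which they close (so a half turn about z gives the same grasp; the last joint's range is limited). The gripper opens to 85 mm and grips with 20 to 120 N. Pads are 22 mm wide; open, the fingers measure 114 mm over their backs; the gripper's body (76 mm by 85 mm) begins 54 mm behind the grasp point. The pads swing forward as they close: fully open they stand 13 mm farther back than shut.
Start: joints at [1.174, 0.053, 1.613, -0, 1.476, -0.119], TCP at [0.171, 0.601, 0.231] pointing down, gripper open.
Joint ranges: [-3.01, 3.01], [-1.01, 2.22], [0.06, 2.58], [-1.02, 4.17], [0.09, 2.62], [-3.14, 3.14]. Speed limits (rad/s): [2.57, 2.57, 3.14, 3.14, 3.14, 3.14].

INTERFACE

Orientations are given as a rotation vector (axis times angle).
In Python, from station import ctrl, optics gives the robot as it stands. The module is installed in compiled form; this text tells all that it offers.
- The arm moves only by the shell command python3 -m handwheel 'ROWS' [OPENING] [FORCE]. ROWS is JSON, one flat list of numbers, 6 for each row, row after row: the shift along the tool's x, y, z in m, then the turn, a rotation vector about the tool's x, y, z in degrees. A call has 1 to 20 rows; each row shifts and turns the commanded pose from where the row before left it, along the tool's axes as they then stand; what a row does not reach is not made up. A row lasts 1/10 s, in which the tool goes at most 50 mm and 8.59 degrees, less where a joint would pass 70% of its speed; a pose out of reach is approached as far as the arm can. A call is refused whole if a number of a shift passes 0.05 or a number of a turn 8.59, either way. A call with a gripper value outside its range is refused whole. OPENING is the closure, from 0 (fully open) to 1 (shut), set as the call begins (- or left out, the last holds). The fingers move at their own pace and stop on an object; FORCE is the grip in N (left out, the last holds). Time passes only in rows, so rows that do not move let the fingers close. It gives the time, the measured TCP pose, the force and the opening at its end, in the units of the state.
- ctrl.get_obs(): the state, without advancing time (a new reading comes with each control period).
- optics.get_image(name): name is "side" or "top"; returns (picture, depth): 384x512x3 uint8, red, green, blue; 384x512 float32, m along the optical axis (not along the pixel's ray), 0 where there is no reading.
- optics.get_calibration(name): a dict with "fovy" (degrees; the focal length in pixels is half the picture's height over the tangent of half this angle, whatever the lens; pixels are square), "cx", "cy" (the principal point, pixels), "rvec" (rotation vector, rad) and "tvec" (3), from world to camera coordinates, as OpenCV has them. Camera axes: x right, y down, z forward; pixel columns grow to the right and rows downward; lengths in m; the calibration is good to about 2 mm. A picture is of the moment at which its call begins. get_calibration takes no time and is no camera call.
- ctrl.finish_job(): hands the job in, once; it reports no verdict.
The state is a dict: "t": time; "q": joint angles; "dq": joint speeds; "effort": joint torques, N m; "tool_pos": TCP position; "tool_rot": TCP orientation; "contact_force": force on the tool from outside, world axes, zero at the start; "wrist_torque": the same for the moment, N m; "opening": finger opening in m.
Only numpy, scipy, OpenCV 4.12 (cv2) and the standard library are available. Lean on these libraries where they do the work, as an engineer would, in place of code of your own. Each camera call takes 0.05 s, during which the arm holds its last target. There are 200 camera calls.

## Working session

There is one attempt and no reset: what is moved stays moved. The work goes in short steps, Python scripts to look and compute and a shell command to move; the robot and the scene stay as the last step left them, time stands still between calls to the robot, and variables do not carry over. Pictures are saved under pics/ and viewed, on a budget of 10 in all, crops included, one or two more only if the job needs it, and the job is handed in when it is done.

```bash
mkdir -p pics
cat > h.py <<'E'
import numpy as np, cv2
from station import ctrl, optics
def cal(n):
    c=optics.get_calibration(n); f=192/np.tan(np.radians(c["fovy"])/2)
    R=cv2.Rodrigues(np.array(c["rvec"],float))[0]; return f,c["cx"],c["cy"],R,np.array(c["tvec"],float)
def cloud(n,d):
    f,cx,cy,R,t=cal(n); v,u=np.mgrid[:384,:512]
    P=np.stack([(u-cx)/f*d,(v-cy)/f*d,d],-1); return (P-t)@R
def proj(n,p):
    f,cx,cy,R,t=cal(n); q=R@np.array(p)+t; return f*q[0]/q[2]+cx,f*q[1]/q[2]+cy
def grab(n,tag):
    im,d=optics.get_image(n); cv2.imwrite(f"pics/{tag}.png",im[:,:,::-1]); W=cloud(n,d); W[d==0]=np.nan
    np.save(f"pics/{tag}.npy",W); return im,W
E
python3 - <<'E'
from h import *
a,_=grab("top","t0"); b,_=grab("side","s0")
im=np.vstack([a,b])[:,:,::-1]; cv2.imwrite("pics/both0.png",cv2.resize(np.hstack([a,b])[:,:,::-1],(800,300)))
for n in("top","side"):
    f,cx,cy,R,t=cal(n); print(n,f,-R.T@t)
print(ctrl.get_obs())
E
```

```text
top 357.755619278173 [ 0.43880864 -0.23338782  0.93830076]
side 459.79614306060296 [0.40510019 0.22071385 0.86979715]
{'t': 0.1, 'q': array([ 1.17400032e+00,  5.32985688e-02,  1.61414191e+00, -1.84376071e-06,
        1.47600577e+00, -1.19016217e-01]), 'dq': array([-1.10685088e-03, -2.81810461e-03, -3.95880200e-03,  3.86908163e-04,
       -7.43193751e-04,  3.93044867e-06]), 'effort': array([-1.88955996e-04, -3.94905603e+01, -3.71363497e+01, -1.10924939e-04,
        3.93683498e-03,  1.51308274e-05]), 'tool_pos': array([0.17118063, 0.60051982, 0.23019   ]), 'tool_rot': array([-4.34868330e-01, -3.11087236e+00,  2.81564065e-03]), 'contact_force': array([0.43266636, 0.00336833, 0.60214955]), 'wrist_torque': array([-0.02824631, -0.05097583,  0.03716266]), 'opening': 0.08497453139325574}
```

View pics/t0.png

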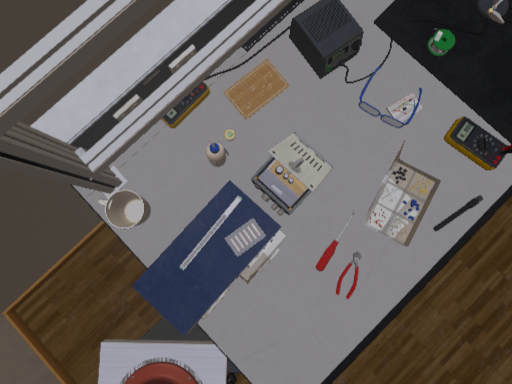

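View pics/s0.png

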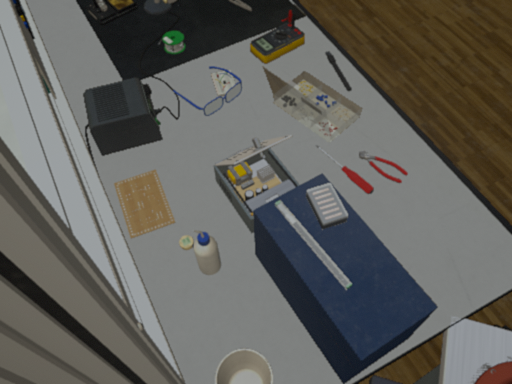

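The top view shows the open panel at about (300,165), with the wing at (296,160) and the case at (280,188). The bottle is at (215,153), the tin at (230,134) and the screwdriver at (335,245). A tall blue box stands in front of the case. Next I'll measure these.

Run:
```python
from h import *
W=np.load("pics/t0.npy"); S=np.load("pics/s0.npy")
a=cv2.imread("pics/t0.png")[120:225,235:345]; b=cv2.imread("pics/s0.png")[125:235,205:315]
cv2.imwrite("pics/c0.png",np.hstack([cv2.resize(a,(440,420),interpolation=2),cv2.resize(b[:105],(440,420),interpolation=2)])[:, :])
im=np.hstack([cv2.resize(a,(400,382),interpolation=2),cv2.resize(b,(400,382),interpolation=2)]);cv2.imwrite("pics/c0.png",im)
for n,u,v in [("bottle",215,148),("tin",230,134),("sd",325,258),("sdtip",352,214),("bluebox",210,255),("boxcorner",232,188),("boxr",278,228),("case front",268,203),("white thing",262,255),("box of parts",405,200),("bk",325,35)]:
    print(n,W[v,u].round(3))
# panel plane RANSAC on region, top cam
m=np.zeros(W.shape[:2],bool); m[130:195,262:335]=1
P=W[m&(W[...,2]>.075)&(W[...,2]<.25)]; print(len(P))
rng=np.random.default_rng(0);best=0
for _ in range(500):
    p=P[rng.choice(len(P),3,False)]; n=np.cross(p[1]-p[0],p[2]-p[0]);n/=np.linalg.norm(n)+1e-12
    k=abs((P-p[0])@n)<.003
    if k.sum()>best: best=k.sum();K=k
Q=P[K];c=Q.mean(0);n=np.linalg.svd(Q-c)[2][2];n*=np.sign(n[2]);print("plane",best,c.round(4),n.round(4),"angle",np.arccos(n[2]),"yaw",np.degrees(np.arctan2(n[1],n[0])))
r=cv2.minAreaRect(Q[:,:2].astype(np.float32)*1000);print(r,cv2.boxPoints(r))
off=P[(P-c)@n>.008]; print("above",len(off),off.mean(0), ((off-c)@n).max())
```

```text
bottle [ 0.626 -0.129  0.118]
tin [ 0.688 -0.154  0.012]
sd [ 0.37  -0.403  0.021]
sdtip [ 0.482 -0.475  0.011]
bluebox [ 0.384 -0.134  0.179]
boxcorner [ 0.525 -0.176  0.181]
boxr [ 0.442 -0.275  0.18 ]
case front [ 0.508 -0.258 -0.   ]
white thing [ 0.377 -0.243  0.064]
box of parts [ 0.522 -0.618 -0.001]
bk [ 0.918 -0.39   0.105]
1783
plane 1677 [ 0.5967 -0.3284  0.1365] [ 0.5724 -0.5074  0.6442] angle 0.8708467837407065 yaw -41.55708631514055
((599.7772216796875, -330.54730224609375), (129.64892578125, 98.78530883789062), 48.4391975402832) [[ 519.8136  -346.28455]
 [ 593.72986 -411.82013]
 [ 679.74084 -314.81006]
 [ 605.8246  -249.27448]]
above 63 [ 0.58277847 -0.3162122   0.18654827] 0.024033709421136334
```

View pics/c0.png

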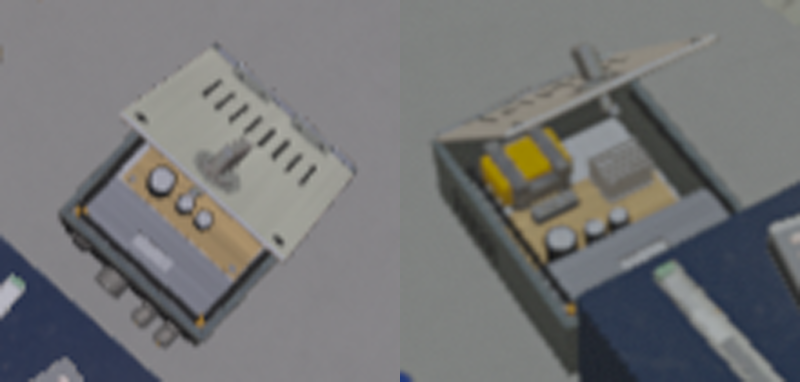

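The panel angle is 0.87, its yaw is -41.6° and the case origin is near (0.580,-0.313). The 0.18 m box face is about 48 mm in front of the case. I'll push the panel down with closed fingers beside the wing (y = -38 mm), then look at the wing from above.

```bash
cat >> h.py <<'E'
O=np.array([.5804,-.3134,0]); X=np.array([.748,-.663,0]); Y=np.array([.663,.748,0])
Rc=np.c_[X,Y,[0,0,1]]
def state():
    o=ctrl.get_obs(); R=cv2.Rodrigues(np.array(o["tool_rot"]))[0]
    print("t",round(o["t"],2),"tcp_case",((np.array(o["tool_pos"])-O)@Rc*1000).round(1),"F",o["contact_force"].round(1),"open",round(o["opening"]*1000,1))
    print("tool axes in case (cols)\n",(Rc.T@R).round(3),"q",o["q"].round(2)); return o,R
def to(p,rz=None):  # p in case mm
    o,R=state(); print("shift in tool m",(R.T@(O+Rc@(np.array(p)/1000)-o["tool_pos"])).round(4))
E
python3 -m handwheel '[0,0,-0.01,0,0,8.27,0,0,-0.01,0,0,8.27,0,0,-0.01,0,0,8.27,0,0,-0.01,0,0,8.27,0,0,-0.01,0,0,8.27,0,0,-0.01,0,0,8.27,0,0,-0.01,0,0,8.27,0,0,-0.01,0,0,8.27,0,0,-0.01,0,0,8.27,0,0,-0.01,0,0,8.27,0,0,-0.01,0,0,8.27,0,0,-0.01,0,0,8.27,0,0,-0.01,0,0,8.27,0,0,-0.01,0,0,8.27]' 1
python3 -c "
from h import *
to([-3,-38,230])"
```

```text
t: 1.5
tool_pos: [0.1713, 0.6008, 0.3709]
tool_rot: [2.87, 1.276, -0.001]
contact_force: [-0.1, 0.0, -0.8]
opening: -0.0002
t 1.5 tcp_case [-912.1  412.6  370.9] F [-0.1  0.  -0.8] open -0.2
tool axes in case (cols)
 [[ 0.008  1.     0.   ]
 [ 0.999 -0.008 -0.001]
 [-0.001  0.    -1.   ]] q [ 1.17  0.01  1.43 -0.    1.71  1.91]
shift in tool m [-0.4429  0.9132  0.1419]
```

```bash
python3 -m handwheel '[-0.018,0.037,0,0,0,0,-0.018,0.037,0,0,0,0,-0.018,0.037,0,0,0,0,-0.018,0.037,0,0,0,0,-0.018,0.037,0,0,0,0,-0.018,0.037,0,0,0,0,-0.018,0.037,0,0,0,0,-0.018,0.037,0,0,0,0,-0.018,0.037,0,0,0,0,-0.018,0.037,0,0,0,0,-0.018,0.037,0,0,0,0,-0.018,0.037,0,0,0,0,-0.018,0.037,0,0,0,0,-0.018,0.037,0,0,0,0,-0.018,0.037,0,0,0,0,-0.018,0.037,0,0,0,0,-0.018,0.037,0,0,0,0,-0.018,0.037,0,0,0,0,-0.018,0.037,0,0,0,0,-0.018,0.037,0,0,0,0]'
python3 -m handwheel '[-0.016,0.035,0.01,0,0,0,-0.016,0.035,0.01,0,0,0,-0.016,0.035,0.02,0,0,0,-0.016,0.035,0.02,0,0,0,-0.016,0.030,0.03,0,0,0,0,0,0.03,0,0,0,0,0,0,0,0,0]'
python3 -c "
from h import *
to([-3,-38,200])"
```

```text
t: 3.5
tool_pos: [0.4846, -0.1617, 0.3707]
tool_rot: [-2.866, -1.284, 0.0]
contact_force: [0.2, 0.8, -0.0]
opening: -0.0001
t: 4.2
tool_pos: [0.5557, -0.3318, 0.2439]
tool_rot: [-2.858, -1.279, 0.009]
contact_force: [0.2, 0.3, -1.3]
opening: -0.0001
t 4.2 tcp_case [ -6.3 -30.2 243.9] F [ 0.2  0.3 -1.3] open -0.1
tool axes in case (cols)
 [[ 0.004  0.999 -0.012]
 [ 1.    -0.004 -0.001]
 [-0.001 -0.012 -1.   ]] q [-0.65  0.11  1.54  0.    1.51  0.08]
shift in tool m [-0.0077  0.0038  0.0439]
```

```bash
python3 -m handwheel '[-0.004,0.002,0.022,0,0,0,-0.004,0.002,0.022,0,0,0,0,-0.001,0.015,0,0,0,0,-0.008,0.0105,0,0,0,0,-0.008,0.0105,0,0,0,0,-0.0075,0.0125,0,0,0,0,-0.0075,0.0125,0,0,0,0,-0.005,0.0135,0,0,0,0,-0.005,0.0135,0,0,0]'
python3 -m handwheel '[0,-0.0015,0.007,0,0,0,0,-0.0015,0.007,0,0,0,0,-0.001,0.006,0,0,0,0,-0.001,0.006,0,0,0,0,0,0,0,0,0]'
python3 -c "
from h import *
state()"
```

```text
t: 5.1
tool_pos: [0.5241, -0.3131, 0.1183]
tool_rot: [2.866, 1.286, 0.0]
contact_force: [0.2, -0.2, 0.3]
opening: -0.0003
t: 5.6
tool_pos: [0.5204, -0.31, 0.0923]
tool_rot: [-2.866, -1.285, 0.001]
contact_force: [0.2, -0.7, 0.4]
opening: 0.0001
t 5.6 tcp_case [-47.2 -37.2  92.3] F [ 0.2 -0.7  0.4] open 0.1
tool axes in case (cols)
 [[ 0.003  1.    -0.001]
 [ 1.    -0.003 -0.   ]
 [-0.    -0.001 -1.   ]] q [-0.66  0.13  1.77 -0.    1.24  0.07]
```

Run:
```python
from h import *
grab("top","t1");grab("side","s1")
a=cv2.imread("pics/t1.png")[110:230,225:345]; b=cv2.imread("pics/s1.png")[115:235,205:325]
cv2.imwrite("pics/c1.png",np.hstack([cv2.resize(a,(400,400),interpolation=2),cv2.resize(b,(400,400),interpolation=2)]))
```

```text
(no output)
```

View pics/c1.png

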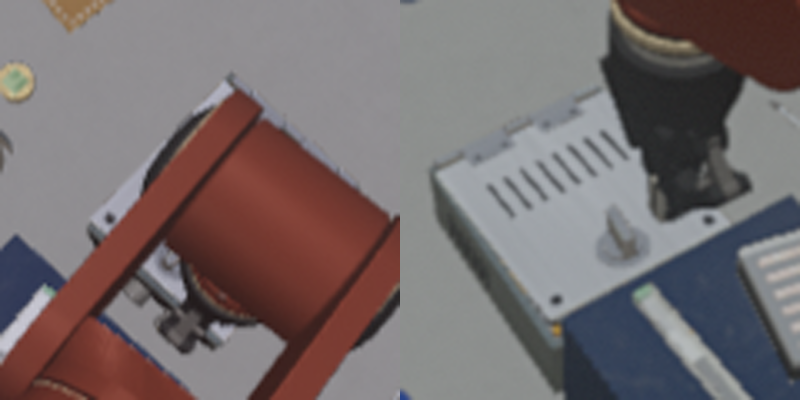

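The panel is nearly down. The wing is visible in the side view at about crop (620,235). I'll fit the panel plane and the wing direction from the side depth.

```bash
cat > fit.py <<'E'
import sys
from h import *
def fit(tag):
    W=(np.load(f"pics/{tag}.npy")-O)@Rc*1000
    P=W[np.isfinite(W).all(-1)&(W[...,0]>-75)&(W[...,0]<65)&(W[...,1]>-10)&(W[...,1]<62)&(W[...,2]>60)&(W[...,2]<125)]
    Q=P[(abs(P[:,0]+56)>22)|(P[:,1]>20)]
    for _ in range(6):
        A=np.c_[Q[:,:2],np.ones(len(Q))]; s=np.linalg.lstsq(A,Q[:,2],rcond=None)[0]; e=Q[:,2]-A@s; Q=Q[abs(e)<max(2,1.5*e.std())]
    print("plane",s.round(4),len(Q),e.std().round(2),"z at hinge, at x-56",s@[77,0,1],s@[-56,0,1])
    P=W[np.isfinite(W).all(-1)&(np.hypot(W[...,0]+56,W[...,1])<28)]
    h=P[:,2]-np.c_[P[:,:2],np.ones(len(P))]@s
    for lo in(8,15,19):
        w=P[(h>lo)&(h<32)]; 
        if len(w)<4: continue
        c=w.mean(0); _,S,V=np.linalg.svd(w[:,:2]-c[:2]); v=V[0]; print(lo,len(w),"c",c.round(1),"sd",(S/np.sqrt(len(w))).round(1),"wing angle deg",np.degrees(np.arctan2(-v[0],v[1]))%180,"hmax",h[h<32].max().round(1))
fit(sys.argv[1])
E
python3 fit.py s1
```

```text
plane [-1.6490e-01  3.3000e-03  8.3271e+01] 1314 0.97 z at hinge, at x-56 70.57075543717893 92.50747458131411
8 114 c [-52.9  -4.2 112. ] sd [13.1  7.6] wing angle deg 12.628213967301573 hmax 31.1
15 90 c [-52.3  -4.8 114.1] sd [12.8  7.7] wing angle deg 8.799302630880973 hmax 31.1
19 70 c [-51.3  -4.5 115.4] sd [12.2  7.5] wing angle deg 5.353473903870307 hmax 31.1
```

```bash
python3 -m handwheel '[0,-0.002,0.003,0,0,0,0,0,0.003,0,0,0,0,0,0,0,0,0,0,0,0,0,0,0,0,0,-0.03,0,0,0,-0.02,0,-0.03,0,0,0,-0.03,0,-0.03,0,0,0,-0.03,0,-0.02,0,0,0,0,0,0,0,0,0]'
python3 - <<'E'
from h import *
grab("side","s2");state()
b=cv2.imread("pics/s2.png")[135:235,210:310]; cv2.imwrite("pics/c2.png",cv2.resize(b,(500,500),interpolation=2))
E
python3 fit.py s2
```

```text
t: 6.6
tool_pos: [0.4659, -0.3723, 0.2021]
tool_rot: [2.862, 1.277, 0.003]
contact_force: [0.3, 0.0, 0.4]
opening: 0.0002
t 6.65 tcp_case [ -47.7 -118.4  199.7] F [ 0.6  0.1 -0.9] open 0.2
tool axes in case (cols)
 [[ 0.005  1.     0.004]
 [ 1.    -0.005 -0.   ]
 [-0.     0.004 -1.   ]] q [-0.8   0.    1.72  0.    1.42 -0.07]
plane [-1.24700e-01  6.00000e-04  8.01822e+01] 1337 0.99 z at hinge, at x-56 70.57864247544006 87.16662471760263
8 82 c [-54.7   3.3 106.8] sd [9.5 2.6] wing angle deg 82.03517872027817 hmax 26.8
15 67 c [-53.7   2.9 108.5] sd [9.3 2.6] wing angle deg 81.12963397975217 hmax 26.8
19 56 c [-53.2   2.4 109.5] sd [9.1 2.5] wing angle deg 80.82078540009996 hmax 26.8
```

View pics/c2.png

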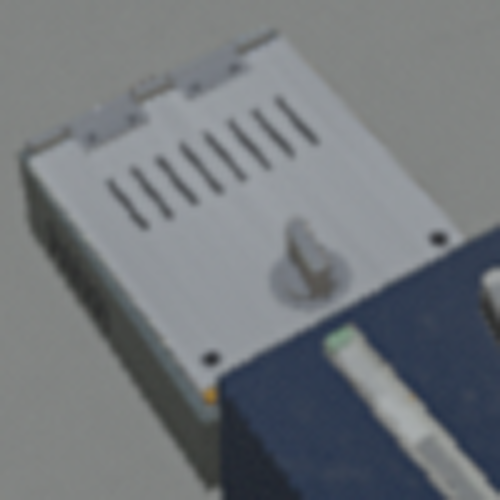

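The wing is at about 80° and the panel at 0.125. I'll tilt the tool to the panel normal, turn it -77° and open the fingers partly, then go over the wing.

```bash
python3 -m handwheel '[0,0,0,7.2,0,0,0,0,0,0,0,-8.59,0,0,0,0,0,-8.59,0,0,0,0,0,-8.59,0,0,0,0,0,-8.59,0,0,0,0,0,-8.59,0,0,0,0,0,-8.59,0,0,0,0,0,-8.59,0,0,0,0,0,-8.59,0,0,0,0,0,-8.59,0,0,0,0,0,0]' 0.45
python3 -c "
from h import *
to([-46.5,1,152])"
```

```text
t: 7.75
tool_pos: [0.4662, -0.3673, 0.1956]
tool_rot: [-1.378, -2.684, -0.049]
contact_force: [-0.2, -0.3, -0.0]
opening: 0.0471
t 7.75 tcp_case [ -49.7 -116.   195.6] F [-0.2 -0.3 -0. ] open 47.1
tool axes in case (cols)
 [[-0.967  0.219 -0.128]
 [ 0.221  0.975  0.001]
 [ 0.125 -0.028 -0.992]] q [-0.79  0.09  1.64 -0.01  1.54 -1.41]
shift in tool m [0.0173 0.1161 0.0429]
```

```bash
python3 -m handwheel '[0.004,0.029,0.005,0,0,0,0.004,0.029,0.005,0,0,0,0.004,0.029,0.015,0,0,0,0.005,0.029,0.018,0,0,0,0,0,0,0,0,0,0,0,0,0,0,0]'
python3 - <<'E'
from h import *
grab("side","s3");to([-54,1,92.5])
b=cv2.imread("pics/s3.png")[115:235,210:330]; cv2.imwrite("pics/c3.png",cv2.resize(b,(500,500),interpolation=2))
E
```

```text
t: 8.35
tool_pos: [0.5461, -0.2824, 0.1521]
tool_rot: [-1.379, -2.683, -0.047]
contact_force: [-0.1, -0.3, 0.4]
opening: 0.0469
t 8.4 tcp_case [-45.5  -0.2 153.1] F [-0.1  0.3  0.7] open 46.8
tool axes in case (cols)
 [[-0.967  0.221 -0.126]
 [ 0.223  0.974 -0.   ]
 [ 0.123 -0.028 -0.992]] q [-0.61  0.17  1.62  0.01  1.47 -1.23]
shift in tool m [0.001  0.001  0.0612]
```

View pics/c3.png

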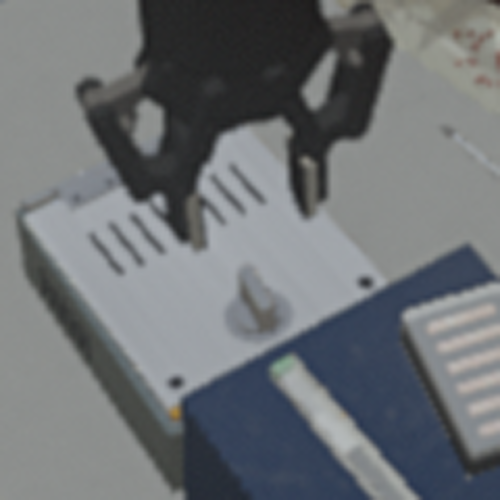

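The fingers straddle the wing symmetrically: tips at (195,240) and (310,205), wing at (258,300) below them. I'll descend and grip.

```bash
python3 -m handwheel '[0,0,0.02,0,0,0,0,0,0.02,0,0,0,0,0,0.015,0,0,0,0,0,0.006,0,0,0,0,0,0,0,0,0,0,0,0,0,0,0]'
python3 -m handwheel '[0,0,0,0,0,0,0,0,0,0,0,0,0,0,0,0,0,0,0,0,0,0,0,0,0,0,0,0,0,0,0,0,0,0,0,0]' 1 40
python3 -c "
from h import *
state()"
```

```text
t: 9.0
tool_pos: [0.5411, -0.2791, 0.094]
tool_rot: [-1.381, -2.687, -0.047]
contact_force: [0.4, 0.5, 0.5]
opening: 0.0468
t: 9.6
tool_pos: [0.5407, -0.2788, 0.0933]
tool_rot: [-1.38, -2.686, -0.047]
contact_force: [-1.6, -0.4, 1.2]
opening: 0.0078
t 9.6 tcp_case [-52.6  -0.4  93.3] F [-1.6 -0.4  1.2] open 7.8
tool axes in case (cols)
 [[-0.967  0.22  -0.125]
 [ 0.222  0.975  0.   ]
 [ 0.122 -0.028 -0.992]] q [-0.61  0.21  1.68  0.02  1.37 -1.23]
```

Gripped. Now I'll turn the wing by +77° in the tool axes, to angle 0.

```bash
python3 -m handwheel '[0,0,0,0,0,7,0,0,0,0,0,7,0,0,0,0,0,7,0,0,0,0,0,7,0,0,0,0,0,7,0,0,0,0,0,7,0,0,0,0,0,7,0,0,0,0,0,7,0,0,0,0,0,7,0,0,0,0,0,7,0,0,0,0,0,7.1,0,0,0,0,0,0,0,0,0,0,0,0]'
python3 - <<'E'
from h import *
grab("side","s4");state()
b=cv2.imread("pics/s4.png")[115:235,210:330]; cv2.imwrite("pics/c4.png",cv2.resize(b,(500,500),interpolation=2))
E
python3 fit.py s4
```

```text
t: 10.9
tool_pos: [0.5395, -0.2787, 0.0929]
tool_rot: [-2.758, -1.242, 0.082]
contact_force: [-5.1, -0.4, 3.0]
opening: 0.0078
t 10.95 tcp_case [-53.6  -1.1  92.9] F [-5.4  0.4  2.5] open 7.6
tool axes in case (cols)
 [[-0.001  0.991 -0.128]
 [ 1.     0.001 -0.002]
 [-0.001 -0.128 -0.992]] q [-0.61  0.21  1.68  0.01  1.37  0.12]
plane [-1.15500e-01  3.50000e-03  7.93973e+01] 1253 0.97 z at hinge, at x-56 70.50599485141447 85.863657811931
8 101 c [-59.5   7.9 108.5] sd [9.4 3.9] wing angle deg 122.32813452026626 hmax 31.5
15 88 c [-59.7   7.2 110. ] sd [9.7 3.9] wing angle deg 120.40948445277591 hmax 31.5
19 71 c [-59.3   6.7 111.5] sd [10.1  3.9] wing angle deg 119.98071215002044 hmax 31.5
```

View pics/c4.png

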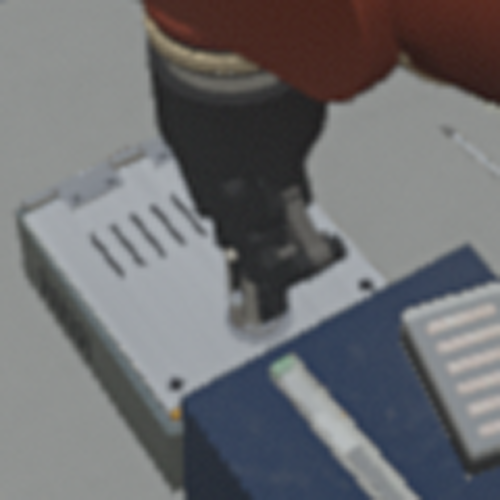

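The wing is held at 0 and the panel is at about 0.12. I'll lower it along the hinge arc and check along the way.

```bash
python3 -m handwheel '[0,0,0.0014,-0.6,0,0,0,0,0.0014,-0.6,0,0,0,0,0.0014,-0.6,0,0,0,0,0.0014,-0.6,0,0,0,0,0.0014,-0.6,0,0,0,0,0.0014,-0.6,0,0,0,0,0.0014,-0.6,0,0,0,0,0.0014,-0.6,0,0,0,0,0.0014,-0.6,0,0,0,0,0,0,0,0,0,0,0,0,0,0]'
python3 - <<'E'
from h import *
grab("side","s5");state()
E
python3 fit.py s5|head -1
```

```text
t: 12.05
tool_pos: [0.5383, -0.2776, 0.0806]
tool_rot: [-2.835, -1.278, 0.025]
contact_force: [-7.3, 0.7, 5.2]
opening: 0.0076
t 12.1 tcp_case [-55.3  -1.1  80.6] F [-7.5  1.1  6.5] open 7.6
tool axes in case (cols)
 [[-0.001  0.999 -0.035]
 [ 1.     0.001 -0.002]
 [-0.002 -0.035 -0.999]] q [-0.6   0.17  1.75  0.    1.26  0.12]
plane [-2.09000e-02  7.00000e-04  7.22705e+01] 1293 1.02 z at hinge, at x-56 70.660005263785 73.44185487367582
```

```bash
python3 -m handwheel '[0,-0.0005,0.001,-0.4,0,0,0,-0.0005,0.001,-0.4,0,0,0,-0.0005,0.001,-0.4,0,0,0,-0.0005,0.001,-0.4,0,0,0,0,0.001,-0.4,0,0,0,0,0,0,0,0,0,0,0,0,0,0]'
python3 - <<'E'
from h import *
grab("side","s6");state()
E
python3 fit.py s6|head -1
```

```text
t: 12.8
tool_pos: [0.5381, -0.2774, 0.0775]
tool_rot: [2.86, 1.289, 0.0]
contact_force: [-5.9, -1.7, 8.9]
opening: 0.0078
t 12.85 tcp_case [-55.5  -1.1  77.5] F [-6.  -1.1  9.9] open 8.1
tool axes in case (cols)
 [[-0.001  1.     0.004]
 [ 1.     0.001 -0.001]
 [-0.001  0.004 -1.   ]] q [-0.6   0.15  1.78 -0.    1.21  0.13]
plane [ 1.9000e-03 -5.0000e-04  7.0433e+01] 1250 1.01 z at hinge, at x-56 70.58065375873213 70.32562906840461
```

The fit gives a panel angle of about -0.002. I'll add a firmer press and re-check.

```bash
python3 -m handwheel '[0,-0.0005,0.001,0,0,0,0,-0.0005,0.001,0,0,0,0,0,0.001,0,0,0,0,0,0,0,0,0,0,0,0,0,0,0,0,0,0,0,0,0]'
python3 - <<'E'
from h import *
grab("side","s7");state()
b=cv2.imread("pics/s7.png")[115:275,170:380]; cv2.imwrite("pics/c7.png",cv2.resize(b,(788,600),interpolation=2))
E
python3 fit.py s7|head -1
```

```text
t: 13.45
tool_pos: [0.5382, -0.2774, 0.0774]
tool_rot: [2.859, 1.289, 0.001]
contact_force: [-10.7, 1.8, 21.3]
opening: 0.0081
t 13.5 tcp_case [-55.5  -1.1  77.4] F [-10.5   1.7  21.3] open 8.0
tool axes in case (cols)
 [[-0.001  1.     0.005]
 [ 1.     0.001 -0.002]
 [-0.002  0.005 -1.   ]] q [-0.6   0.14  1.78 -0.    1.21  0.13]
plane [-1.50000e-03 -3.70000e-03  7.05336e+01] 1245 1.03 z at hinge, at x-56 70.41897815035058 70.61697100018523
```

View pics/c7.png

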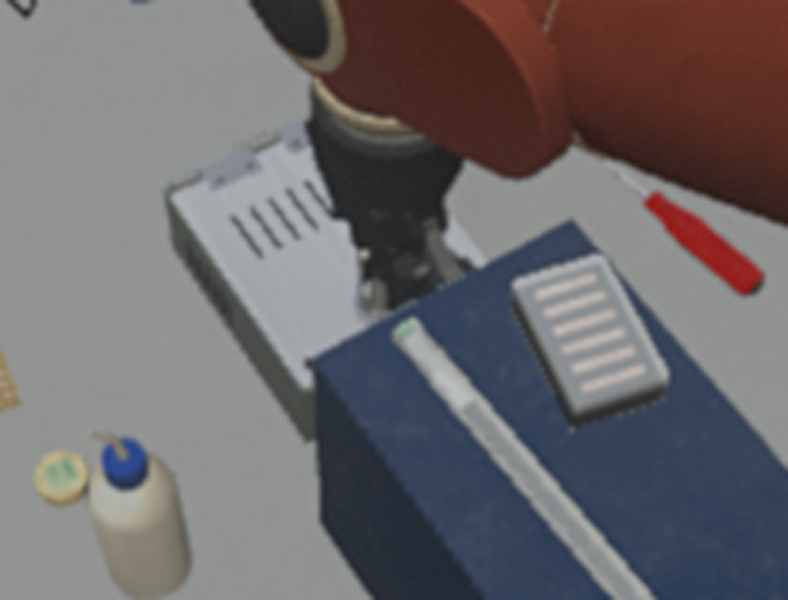

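The upward force rose from 10 to 21 N with no further travel, so the panel is home. The bottle at (140,520), the tin at (60,475) and the screwdriver at (700,240) are still in place. I'll hold briefly to confirm it's stable, then hand in.

```bash
python3 -m handwheel '[0,0,0,0,0,0,0,0,0,0,0,0,0,0,0,0,0,0,0,0,0,0,0,0,0,0,0,0,0,0,0,0,0,0,0,0,0,0,0,0,0,0,0,0,0,0,0,0]'
python3 - <<'E'
from h import *
W0=np.load("pics/s0.npy");W7=np.load("pics/s7.npy")
for n,u,v in[("bottle",207,258),("tin",186,242),("sd",357,180)]: print(n,W0[v,u].round(3),W7[v,u].round(3))
print(ctrl.finish_job())
E
```

```text
t: 14.3
tool_pos: [0.5381, -0.2774, 0.0774]
tool_rot: [2.859, 1.288, 0.001]
contact_force: [-11.6, 1.7, 20.3]
opening: 0.0077
bottle [ 0.617 -0.102  0.074] [ 0.617 -0.101  0.076]
tin [ 0.689 -0.148  0.012] [ 0.688 -0.147  0.014]
sd [ 0.377 -0.401  0.019] [ 0.377 -0.4    0.02 ]
the job is handed in; nothing more can be done
None
```

The panel is pressed flat on the frame and the robot is still holding it by the wing, with the fastener lined up and not locked. I handed in at about 14 s of the 42 s allowed. I swung the panel down from about 0.87 to 0.12 rad, gripped the wing and turned it about 77° to line up with the slot. Then I lowered it along its hinge arc and pressed it home.

**Last checks:**
- **Panel:** the depth fit gives about 0.0015 rad, with an uncertainty of roughly 0.003 (the limit is 0.012). Pressing harder raised the force from 10 to 21 N with no further travel. It held steady for the last 0.8 s at about 20 N.
- **Fastener:** the gripper holding the wing is within 0.01 rad of the slot direction. The panel also went well below the 0.07 rad where a misaligned tongue stops. I could not see the wing inside the grip, so I did not measure its angle directly.
- **Side load:** a sideways force of about 11 N remained at the wrist. I left it because the panel was steady.
- **Bottle, tin and screwdriver:** each was within 2 mm of where it started, measured at one point on each.

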